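# Open the brush-cap paste jar in the bench vise

## Task

The jar of jointing paste in the bench vise has a tight brush cap: swing the vise's cam lever fully home so that the jar is clamped, then unscrew the cap just until its thread comes free. Lift it straight up until it is just clear of the neck, with the brush still hanging in the mouth to drain, and finish while holding it there, upright, above the jar. Leave the vise closed, do not pull the jar up or wrench it round in the jaws, and do not knock the fittings and tools about.

Things in the scene. Friction and masses are not known exactly. Their poses are not given: they have to be found in the camera images.
- vise: Grey iron bench vise bolted to the counter, 215 x 104 mm. Origin: on the counter, midway between the jaws; z up. Its x axis is the closing direction: fixed jaw on the +x side (face 34.5 mm from the origin), moving jaw with rubber face on the -x side (36 mm when open). The jar stands on the bed, 20 mm above the counter; jaw tops at 62 mm.
- lever_pivot (a point): Vertical pivot axis of the vise's cam lever, on the -x end of the vise; the point is given at the height of the knob's middle (78.5 mm above the counter).
- lever_knob (a point): Middle of the upright black knob at the end of the cam lever, 105 mm from the pivot axis; knob 22 mm in diameter, from 56 to 101 mm above the counter, turning with the lever; the flat steel lever under it is 16 mm wide with its top at 51.5 mm.
- vise_lever (a joint): Cam lever angle, rad: about 0 open (lever along the vise's +y), 1.5 fully home at its stop (along the vise's -x). Closes counterclockwise from above, stiffly (4 to 10 N at the knob), stays where left. The jaw meets the jar at about 1.05 rad and squeezes it with about 40 N when home; closing slides the jar up to 3 mm towards the fixed jaw and squares it up.
- jar: White square plastic jar, 64 x 64 mm, shoulder at 72 mm, round neck up to 101 mm (mouth 30 mm wide inside); loose, standing on the bed between the jaws, its sides roughly parallel to them. Origin: centre of its underside; z up.
- jar_mouth (a point): Centre of the mouth, on the jar's axis at the rim of the neck, 101 mm above the jar's underside. The cap's lower edge clears this rim when lifted 21 mm from screwed down; the brush tip leaves the mouth at 66 mm.
- cap: Black ribbed screw cap on the jar, 52 mm wide, 26 mm high, brush below (15 mm wide, tip 45 mm under the cap's lower edge). Origin: centre of its lower edge, z up; 80 mm above the jar's underside when screwed down. Right-hand thread: unscrew counterclockwise from above, rises 10 mm per turn, free after about 250 degrees. Tight at first (about 0.4 N m), easy after a quarter turn; stays when let go.
- ball_valve: Bystander: brass ball valve with a flat lever handle with a red sleeve, 70 mm long body, lying on the counter; 57 mm high.
- tee: Bystander: brass tee fitting, 70 mm long, 39 mm high, lying near the vise.
- elbow: Bystander: brass elbow fitting, 40 mm arms, 39 mm high, lying near the vise.
- nipple: Bystander: brass hex nipple standing on end, 52 mm high, 44 mm over its hexagon, near the vise.
- tape: Bystander: white reel of thread tape lying flat, 54 mm in diameter, 14 mm high.
- wrench: Bystander: steel wrench lying on the counter, 200 mm long.
- spare_jar: Bystander: a second closed jar of the same shape, standing free on the counter, not in the vise; 106 mm high.

How it is judged:
By the outcome, as a careful person would: the job done as asked, in the order asked, and still so for the second after the job is handed in, while the arm keeps its last pose, push and grip.
It also fails if it takes over 72 s, if anything falls off the work surface, if the arm or the gripper's body presses on something with over 40 N, if the wrist force passes 120 N, or if a joint passes its speed limit or range.

## Robot

A 7-joint arm with a two-finger parallel gripper is mounted at the origin on the work surface. World frame = base frame: x ahead of the robot, y to its left, z up, the work surface at z = 0. Lengths are in m, angles in rad, forces in N, time in s.
With the tool pointing down it reaches from about 0.425 to 0.925 m from the base axis. Payload 6.8 kg.
Tool frame: the origin (TCP) lies at the very end of the fingers, on their centre line; the grasp point (between the pads) lies 19 mm behind it; z points along the fingers, y is the line along which they close (so a half turn about z gives the same grasp; the last joint's range is limited). The gripper opens to 85 mm and grips with 20 to 120 N. Pads are 22 mm wide; open, the fingers measure 114 mm over their backs; the gripper's body (76 mm by 85 mm) begins 54 mm behind the grasp point. The pads swing forward as they close: fully open they stand 13 mm farther back than shut.
Start: joints at [1.232, 0.477, 0.022, 1.555, -0.011, 1.109, -0.083], TCP at [0.154, -0.657, 0.198] pointing down, gripper open.
Joint ranges: [-2.96, 2.96], [-0.34, 2.1], [-1.41, 1.46], [0.24, 2.44], [-1.37, 4.51], [0.17, 1.92], [-2.96, 2.96]. Speed limits (rad/s): [2.39, 2.39, 3.14, 3.14, 3.14, 3.14, 3.14].

## Interface

Orientations are given as a unit quaternion [w, x, y, z].
In Python, from station import get_obs, read_camera, hand_in gives the robot as it stands.
- The arm moves only by the tool arm_command, never from a script. Its argument "commands" is one flat list of numbers, 7 for each row, row after row: the shift along the tool's x, y, z in m, then the turn, a rotation vector about the tool's x, y, z in degrees, then the opening, from 0 (shut) to 1 (fully open). In form: [tx, ty, tz, rx, ry, rz, fingers, tx, ty, tz, rx, ry, rz, fingers, ...]. A call has 1 to 8 rows; each row is the pose to reach, as a shift and turn from the pose commanded when the call began, along the tool's axes at that moment; what a row does not reach only later rows make up. A row lasts 1/10 s, in which the tool goes at most 50 mm and 8.59 degrees, less where a joint would pass 70% of its speed; a pose out of reach is approached as far as the arm can. A call with a gripper value outside its range is refused whole. The fingers move at their own pace and stop on an object; "force" is the grip in N (left out, the last holds). Time passes only in rows, so rows that repeat a pose let the fingers close. It gives the time, the measured TCP pose, the force, the opening and the grip force at its end, in the units of the state.
- get_obs(): the state, without advancing time (a new reading comes with each control period).
- read_camera(name): name is "scene" or "side" or "wrist"; returns a dict with "img" (400x640x3 uint8, red, green, blue), "camera_matrix" (3x3 intrinsics, pixels), "pose" (4x4, takes a point from camera to world coordinates). Camera axes: x right, y down, z forward; pixel columns grow to the right and rows downward; lengths in m; the calibration is good to about 2 mm. The wrist camera is an equidistant fisheye: a pixel r from the principal point sees the ray r / f radians off the axis. A picture is of the moment at which its call begins. There is no depth.
- hand_in(): hands the job in; it is judged then, once.
The state is a dict: "t": time; "q": joint angles; "joint_vel": joint speeds; "joint_torque": joint torques, N m; "eef_pos": TCP position; "tool_rot": TCP orientation; "contact_force": force on the tool from outside, world axes, zero at the start; "torque": the same for the moment, N m; "gripper_width": opening from 0.0 (shut) to 1.0 (fully open); "grasp_force": force on a finger pad.
Only numpy, scipy, OpenCV 4.12 (cv2) and the standard library are available. Lean on these libraries where they do the work, as an engineer would, in place of code of your own. Each camera call takes 0.05 s, during which the arm holds its last target. There are 200 camera calls.

## Working session

There is one attempt and no reset: what is moved stays moved. The work goes in short steps, Python scripts to look and compute and a tool call to move; the robot and the scene stay as the last step left them, time stands still between calls to the robot, and variables do not carry over. Pictures are saved under pics/ and viewed, at most 11 in all, crops included, and the job is handed in when it is done.

Besides the shell and the picture viewer there is one more tool, called after "Call:" as a command line: name --argument value ..., lists and objects as JSON in quotes. arm_command: Moves the arm, as the interface text tells. Its arguments: {"type":"object","properties":{"commands":{"type":"array","items":{"type":"number"}},"force":{"type":"number"}},"required":["commands"]}

```bash
mkdir -p pics; cat > h.py <<'E'
import numpy as np, cv2
from scipy.spatial.transform import Rotation as R
from station import get_obs, read_camera
def snap(n,f):
    c=read_camera(n); cv2.imwrite(f'pics/{f}.png',c['img'][:,:,::-1]); np.savez(f'pics/{f}.npz',K=c['camera_matrix'],T=c['pose']); return c
def ray(f,u,v,fish=False):
    d=np.load(f'pics/{f}.npz');K,T=d['K'],d['T']
    x,y=(u-K[0,2])/K[0,0],(v-K[1,2])/K[1,1]
    if fish:
        r=np.hypot(x,y); s=np.sin(r)/max(r,1e-9); w=np.array([x*s,y*s,np.cos(r)])
    else: w=np.array([x,y,1.])
    return T[:3,3],T[:3,:3]@w
def at_z(f,u,v,z,fish=False):
    o,w=ray(f,u,v,fish); return (o+w*(z-o[2])/w[2]).round(4)
E
python3 - <<'E'
from h import *
for n in ['scene','side','wrist']: c=snap(n,n+'0'); print(n,c['pose'].round(3).tolist(),c['camera_matrix'].round(1).tolist())
o=get_obs(); print(o)
a=cv2.imread('pics/scene0.png')
E
```

```text
scene [[0.836, 0.434, -0.335, 0.98], [0.548, -0.664, 0.509, -0.645], [-0.001, -0.609, -0.793, 1.083], [0.0, 0.0, 0.0, 1.0]] [[362.8, 0.0, 320.0], [0.0, 362.8, 196.3], [0.0, 0.0, 1.0]]
side [[-0.991, -0.066, 0.117, 0.434], [-0.134, 0.485, -0.864, 0.989], [0.0, -0.872, -0.489, 0.679], [0.0, 0.0, 0.0, 1.0]] [[404.9, 0.0, 320.1], [0.0, 404.9, 206.0], [0.0, 0.0, 1.0]]
wrist [[0.229, -0.935, -0.27, 0.223], [-0.973, -0.221, -0.062, -0.64], [-0.002, 0.277, -0.961, 0.372], [0.0, 0.0, 0.0, 1.0]] [[309.7, 0.0, 319.4], [0.0, 309.7, 202.1], [0.0, 0.0, 1.0]]
{'t': 0.15, 'q': array([ 1.23188324,  0.47765992,  0.02233953,  1.55621923, -0.01150531,
        1.10928345, -0.08310443]), 'joint_vel': array([-1.31652556e-03, -3.24449481e-03,  9.07300538e-04, -1.52973163e-03,
        1.33175117e-03,  2.84269297e-05,  1.09837750e-03]), 'joint_torque': array([ 3.14198762e-03, -5.96927547e+01,  1.61036532e+00, -2.81491864e+01,
        1.26728762e-02,  6.45453343e-03, -7.12939734e-07]), 'eef_pos': array([ 0.15430111, -0.65661078,  0.19761778]), 'tool_rot': array([-7.09219271e-04,  9.93346794e-01,  1.15159136e-01, -1.29757201e-04]), 'contact_force': array([ 0.20384915, -0.64773283,  0.68640199]), 'torque': array([ 0.0317537 , -0.04091128, -0.00555973]), 'grasp_force': 0.0, 'gripper_width': 0.9978898655671428}
```

View pics/scene0.png

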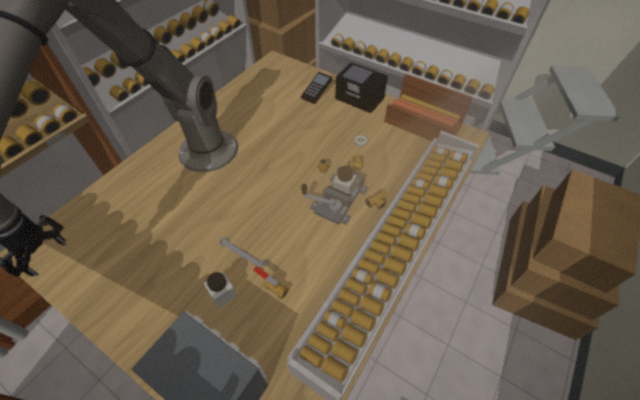

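View pics/side0.png

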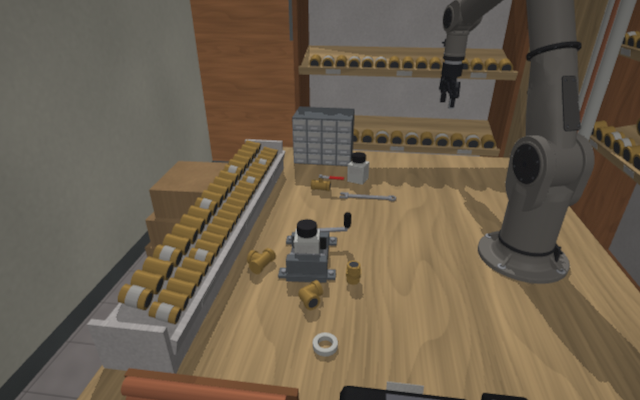

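```bash
python3 - <<'E'
from h import *
a=cv2.imread('pics/scene0.png')[145:235,295:395]; b=cv2.imread('pics/side0.png')[200:310,240:370]
f=lambda x,s:cv2.resize(x,None,fx=s,fy=s,interpolation=cv2.INTER_CUBIC)
A=f(a,4);B=f(b,3); 
o=np.zeros((400,800,3),np.uint8);o[:360,:400]=A;o[:330,400:790]=B
cv2.imwrite('pics/crop0.png',o)
E
```

```text
(no output)
```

View pics/crop0.png

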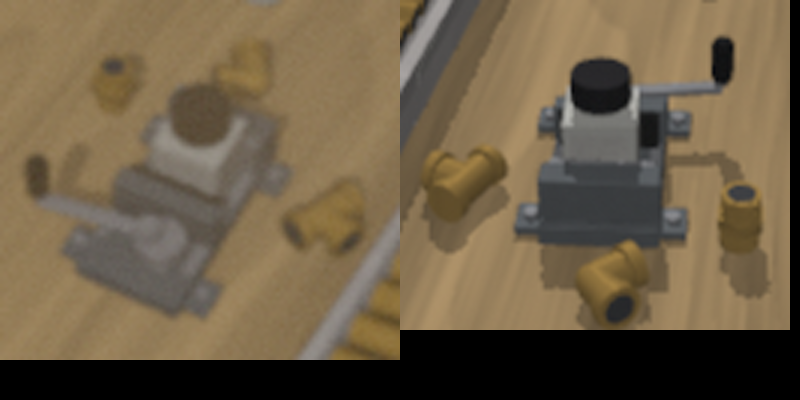

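```bash
python3 - <<'E'
from h import *
print('cap',at_z('scene0',345.5,173.7,.113),at_z('side0',307,228.3,.113))
print('knob',at_z('scene0',304.2,189,.0785),at_z('side0',347.3,220.3,.0785))
print('pivot',at_z('scene0',335,203.7,.055))
for n,u,v in [('nip',323.5,166),('elb',356.5,162.5),('tee',376,199)]: print(n,at_z('scene0',u,v,.02))
E
```

```text
cap [0.5913 0.1113 0.113 ] [0.5875 0.1103 0.113 ]
knob [ 0.4917 -0.0037  0.0785] [ 0.4897 -0.0007  0.0785]
pivot [0.6087 0.0162 0.055 ]
nip [0.4607 0.1709 0.02  ]
elb [0.5605 0.2585 0.02  ]
tee [0.7108 0.1393 0.02  ]
```

Call:
arm_command --commands '[0.03,-0.035,0,0,0,0,1,0.06,-0.07,0,0,0,0,1,0.09,-0.105,0,0,0,0,1,0.12,-0.14,0,0,0,0,1,0.15,-0.175,0,0,0,0,1,0.18,-0.21,0,0,0,0,1,0.21,-0.245,0,0,0,0,1,0.24,-0.28,0,0,0,0,1]'

```text
t: 0.95
eef_pos: [0.3244, -0.3278, 0.1984]
tool_rot: [0.0, 0.993, 0.115, 0.0]
contact_force: [0.8, -0.4, 0.6]
gripper_width: 0.998
grasp_force: 0.0
```

Call:
arm_command --commands '[0.03,-0.035,0,0,0,0,1,0.06,-0.07,0,0,0,0,1,0.09,-0.105,0,0,0,0,1,0.12,-0.14,0,0,0,0,1,0.15,-0.175,0,0,0,0,1,0.18,-0.21,0,0,0,0,1,0.21,-0.245,0,0,0,0,1,0.237,-0.28,0,0,0,0,1]'

```text
t: 1.75
eef_pos: [0.4913, -0.0011, 0.1985]
tool_rot: [0.0, 0.993, 0.115, 0.0]
contact_force: [0.5, -0.7, 0.4]
gripper_width: 1.001
grasp_force: 0.0
```

Call:
arm_command --commands '[0,0,0,0,0,0,1,0,0,0,0,0,0,1,0,0,0,0,0,0,1]'

```text
t: 2.05
eef_pos: [0.4901, -0.0041, 0.1981]
tool_rot: [0.0, 0.993, 0.114, -0.001]
contact_force: [0.2, -0.4, 0.2]
gripper_width: 0.998
grasp_force: 0.0
```

```bash
python3 - <<'E'
from h import *
snap('wrist','w1'); o=get_obs(); print(o['t'],o['eef_pos'],o['q'].round(2),R.from_quat(o['tool_rot'],scalar_first=True).as_matrix().round(3).tolist())
a=cv2.imread('pics/w1.png'); cv2.imwrite('pics/w1b.png',cv2.resize(a,(800,500),interpolation=cv2.INTER_CUBIC))
E
```

```text
2.1 [ 0.49010494 -0.00437387  0.19816372] [ 0.3   0.21 -0.47  1.96  0.11  1.   -1.57] [[0.974, 0.227, -0.001], [0.227, -0.974, -0.001], [-0.001, 0.0, -1.0]]
```

View pics/w1b.png

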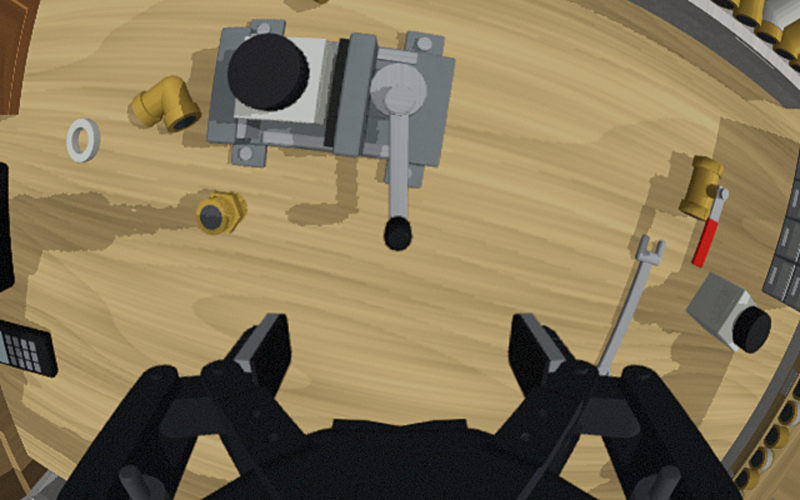

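```bash
python3 - <<'E'
from h import *
for n,u,v,z in [('knob',398,233,.0785),('knobtop',397,239,.101),('cap',268,72,.113),('pivot',398,90,.055),('c1',455,58,.03),('c2',438,166,.03),('c3',222,28,.03),('c4',208,140,.03),('jr',331,40,.092),('jr2',319,123,.092),('jl',234,118,.092)]: print(n,at_z('w1',u/1.25,v/1.25,z,True))
E
```

```text
knob [ 0.4912 -0.0019  0.0785]
knobtop [ 0.4918 -0.001   0.101 ]
cap [0.5903 0.1126 0.113 ]
pivot [0.6017 0.024  0.055 ]
c1 [ 0.6461 -0.0168  0.03  ]
c2 [ 0.5475 -0.0248  0.03  ]
c3 [0.6386 0.2031 0.03  ]
c4 [0.5291 0.1923 0.03  ]
jr [0.6241 0.0789 0.092 ]
jr2 [0.5614 0.0732 0.092 ]
jl [0.5545 0.1405 0.092 ]
```

Call:
arm_command --commands '[0.002,-0.003,0.04,0,0,0,1,0.002,-0.003,0.08,0,0,0,0.8,0.002,-0.003,0.115,0,0,0,0.6,0.002,-0.003,0.135,0,0,0,0.5,0.002,-0.003,0.135,0,0,0,0.35,0.002,-0.003,0.135,0,0,0,0.1,0.002,-0.003,0.135,0,0,0,0.1,0.002,-0.003,0.135,0,0,0,0.1]' --force 30

```text
t: 2.9
eef_pos: [0.4915, -0.0011, 0.0637]
tool_rot: [0.001, 0.993, 0.114, -0.0]
contact_force: [-0.6, -4.7, -8.2]
gripper_width: 0.19
grasp_force: 26.4
```

```bash
python3 - <<'E'
from h import *
snap('wrist','w2'); o=get_obs(); print(o)
a=cv2.imread('pics/w2.png'); cv2.imwrite('pics/w2b.png',cv2.resize(a,(800,500),interpolation=cv2.INTER_CUBIC))
E
```

```text
{'t': 2.95, 'q': array([ 0.22953611,  0.39764619, -0.42690438,  2.08047919,  0.25018675,
        0.71220926, -1.70013767]), 'joint_vel': array([-0.00188836,  0.00309517,  0.001231  , -0.00189626,  0.00214749,
        0.00300231, -0.00182605]), 'joint_torque': array([-2.70536788e+00, -4.82405198e+01, -6.77483842e+00, -2.30073684e+01,
       -1.04130361e+00, -8.44376720e-01,  2.56112893e-02]), 'eef_pos': array([ 0.49150283, -0.00102261,  0.06370162]), 'tool_rot': array([ 7.54056237e-04,  9.93428739e-01,  1.14449500e-01, -2.89370969e-04]), 'contact_force': array([-0.98582854, -5.10093378, -7.26859494]), 'torque': array([-1.28593291,  0.13990247, -0.01380349]), 'grasp_force': 26.658957851759624, 'gripper_width': 0.19058723499107272}
```

View pics/w2b.png

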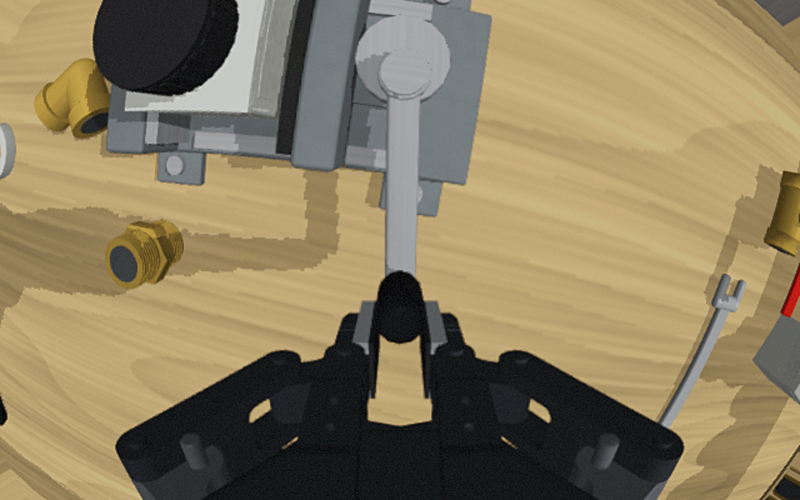

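```bash
python3 - <<'E'
from h import *
for n,u,v,z in [('knobtopfar',400,343,.101),('knobtopcentre?',400,325,.101),('base near',400,270,.056),('pivot',405,72,.06),('padL',358,346,.10),('lever at base',387,270,.0515),('leverR',414,270,.0515),('mid l',389,180,.0515),('mid r',417,180,.0515),]: print(n,at_z('w2',u/1.25,v/1.25,z,True))
E
```

```text
knobtopfar [ 0.4844 -0.002   0.101 ]
knobtopcentre? [ 4.924e-01 -1.000e-04  1.010e-01]
base near [0.5001 0.0016 0.056 ]
pivot [0.5933 0.0211 0.06  ]
padL [0.4784 0.0144 0.1   ]
lever at base [0.4971 0.0077 0.0515]
leverR [ 0.5002 -0.0057  0.0515]
mid l [0.5419 0.0168 0.0515]
mid r [0.545  0.0037 0.0515]
```

Call:
arm_command --commands '[0.0003,0.009,0,0,0,-5,0.1,0.0013,0.018,0,0,0,-10,0.1,0.003,0.027,0,0,0,-15,0.1,0.006,0.036,0,0,0,-20,0.1,0.009,0.044,0,0,0,-25,0.1,0.013,0.0525,0,0,0,-30,0.1,0.018,0.06,0,0,0,-35,0.1,0.0235,0.0675,0,0,0,-40,0.1]' --force 35

```text
t: 3.75
eef_pos: [0.5278, -0.0606, 0.0636]
tool_rot: [-0.0, 0.893, 0.449, -0.002]
contact_force: [-6.8, -1.4, -0.9]
gripper_width: 0.187
grasp_force: 32.4
```

```bash
cat > s.py <<'E'
from h import *
o=get_obs(); M=R.from_quat(o['tool_rot'],scalar_first=True).as_matrix()
print(o['t'],o['eef_pos'].round(4),'yaw',np.degrees(np.arctan2(M[1,0],M[0,0])).round(1),'tilt',M[:2,2].round(4),'F',o['contact_force'].round(1),'T',o['torque'].round(2),o['gripper_width'].round(3),o['grasp_force'].round(1),'q',o['q'].round(2))
E
python3 s.py
```

```text
Traceback (most recent call last):
  File "s.py", line 3, in <module>
    print(o['t'],o['eef_pos'].round(4),'yaw',np.degrees(np.arctan2(M[1,0],M[0,0])).round(1),'tilt',M[:2,2].round(4),'F',o['contact_force'].round(1),'T',o['torque'].round(2),o['gripper_width'].round(3),o['grasp_force'].round(1),'q',o['q'].round(2))
                                                                                                                                                                             ^^^^^^^^^^^^^^^^^^^^^^^^
AttributeError: 'float' object has no attribute 'round'
```

Call:
arm_command --commands '[0.0003,0.009,0,0,0,-5,0.1,0.0013,0.018,0,0,0,-10,0.1,0.003,0.027,0,0,0,-15,0.1,0.006,0.036,0,0,0,-20,0.1,0.009,0.044,0,0,0,-25,0.1,0.013,0.0525,0,0,0,-30,0.1,0.0158,0.057,0,0,0,-33,0.1,0.0158,0.057,0,0,0,-33,0.1]' --force 35

```text
t: 4.55
eef_pos: [0.5846, -0.0838, 0.0637]
tool_rot: [0.0, 0.73, 0.683, -0.002]
contact_force: [-2.9, -6.3, -2.2]
gripper_width: 0.187
grasp_force: 31.8
```

```bash
sed -i "s/o\['gripper_width'\].round(3),o\['grasp_force'\].round(1)/round(o['gripper_width'],3),round(o['grasp_force'],1)/" s.py; python3 s.py
```

```text
4.55 [ 0.5846 -0.0838  0.0637] yaw 86.2 tilt [-0.0023 -0.0027] F [-2.9 -6.3 -2.2] T [-1.22  0.76 -0.02] 0.187 31.8 q [ 0.54  0.59 -0.67  1.84  0.47  0.88 -0.43]
```

Call:
arm_command --commands '[0,0.0027,0,0,0,-1.5,0.1,0.0001,0.0055,0,0,0,-3,0.1,0.0003,0.008,0,0,0,-4.5,0.1,0.0006,0.011,0,0,0,-6,0.1,0.0006,0.011,0,0,0,-6,0.1,0.0006,0.011,0,0,0,-6,0.1]'

```text
t: 5.15
eef_pos: [0.5949, -0.0842, 0.0637]
tool_rot: [0.0, 0.694, 0.72, -0.002]
contact_force: [-6.5, -6.3, -1.6]
gripper_width: 0.188
grasp_force: 32.1
```

```bash
python3 s.py
```

```text
5.15 [ 0.5949 -0.0842  0.0637] yaw 92.1 tilt [-0.0029 -0.0035] F [-6.5 -6.3 -1.6] T [-1.31  1.05 -0.07] 0.188 32.1 q [ 0.54  0.61 -0.69  1.81  0.49  0.9  -0.34]
```

Call:
arm_command --commands '[0,0.002,0,0,0,-1,0.1,0,0.004,0,0,0,-2,0.1,0.0001,0.006,0,0,0,-3,0.1,0.0001,0.006,0,0,0,-3,0.1,0.0001,0.006,0,0,0,-3,0.1]'

```text
t: 5.65
eef_pos: [0.5951, -0.084, 0.0633]
tool_rot: [-0.003, 0.675, 0.738, -0.007]
contact_force: [-21.7, -4.8, 13.2]
gripper_width: 0.186
grasp_force: 36.8
```

```bash
python3 s.py
```

```text
5.65 [ 0.5951 -0.084   0.0633] yaw 95.1 tilt [-0.0143 -0.0055] F [-21.7  -4.8  13.2] T [-1.28  4.99 -0.13] 0.186 36.8 q [ 0.55  0.62 -0.7   1.8   0.5   0.92 -0.29]
```

Call:
arm_command --commands '[0,-0.003,0,0,0,2,0.1,0,-0.005,0,0,0,3,0.1,0,-0.005,0,0,0,3,0.3,0,-0.005,0,0,0,3,0.5,0,-0.005,0,0,0,3,0.6,0,-0.005,-0.03,0,0,3,0.7,0,-0.005,-0.08,0,0,3,0.9,0,-0.005,-0.13,0,0,3,1]'

```text
t: 6.45
eef_pos: [0.5974, -0.0807, 0.1949]
tool_rot: [-0.001, 0.693, 0.721, 0.0]
contact_force: [1.4, -0.6, 0.9]
gripper_width: 0.994
grasp_force: 0.0
```

```bash
python3 s.py; python3 - <<'E'
from h import *
snap('wrist','w3')
a=cv2.imread('pics/w3.png'); cv2.imwrite('pics/w3b.png',cv2.resize(a,(800,500),interpolation=cv2.INTER_CUBIC))
E
```

```text
6.45 [ 0.5974 -0.0807  0.1949] yaw 92.3 tilt [-0.0003  0.0013] F [ 1.4 -0.6  0.9] T [ 0.03 -0.06  0.03] 0.994 0.0 q [ 0.61  0.47 -0.78  1.7   0.36  1.12 -0.23]
```

View pics/w3b.png

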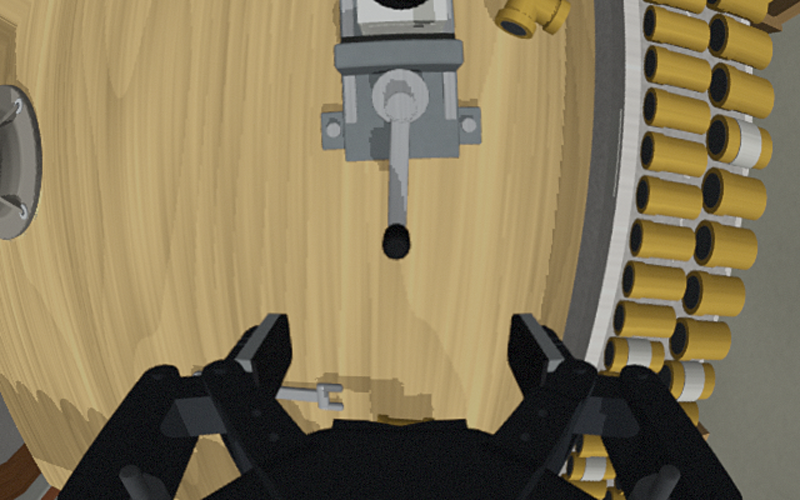

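Call:
arm_command --commands '[0.012,0,0,0,0,8,1,0.025,0,0,0,0,16,1,0.037,0,0,0,0,24,1,0.05,0,0,0,0,32,1,0.062,0,0,0,0,40,1,0.075,0,0,0,0,48,1,0.087,0,0,0,0,56,1,0.1,0,0,0,0,64,1]'

```text
t: 7.3
eef_pos: [0.5941, 0.0196, 0.1938]
tool_rot: [-0.0, 0.97, 0.241, 0.001]
contact_force: [-0.3, 0.3, -0.7]
gripper_width: 0.999
grasp_force: 0.0
```

Call:
arm_command --commands '[0.006,-0.012,0,0,0,8,1,0.012,-0.025,0,0,0,16,1,0.018,-0.037,0,0,0,24,1,0.024,-0.05,0,0,0,32,1,0.03,-0.062,0,0,0,40,1,0.036,-0.075,0,0,0,48,1,0.042,-0.085,0,0,0,53,1,0.042,-0.085,0,0,0,53,1]'

```text
t: 8.1
eef_pos: [0.5904, 0.1164, 0.1938]
tool_rot: [-0.001, 0.977, -0.213, 0.0]
contact_force: [0.8, 0.3, 0.2]
gripper_width: 1.001
grasp_force: 0.0
```

Call:
arm_command --commands '[0,0,0,0,0,0,1,0,0,0,0,0,0,1]'

```text
t: 8.3
eef_pos: [0.5906, 0.1123, 0.1934]
tool_rot: [0.0, 0.977, -0.214, 0.0]
contact_force: [-0.4, -0.8, 0.5]
gripper_width: 1.0
grasp_force: 0.0
```

```bash
python3 s.py; python3 - <<'E'
from h import *
snap('wrist','w4');snap('scene','scene4');snap('side','side4')
a=cv2.imread('pics/w4.png'); b=cv2.imread('pics/side4.png')[200:310,240:370]
o=np.zeros((500,800,3),np.uint8);o[:500,:]=cv2.resize(a,(800,500),interpolation=cv2.INTER_CUBIC)
cv2.imwrite('pics/w4b.png',o)
E
```

```text
8.3 [0.5906 0.1123 0.1934] yaw -24.7 tilt [ 0.0002 -0.0004] F [-0.4 -0.8  0.5] T [-0.06 -0.02  0.03] 1.0 0.0 q [ 0.02  0.39 -0.41  1.72  0.17  1.06 -2.45]
```

View pics/w4b.png

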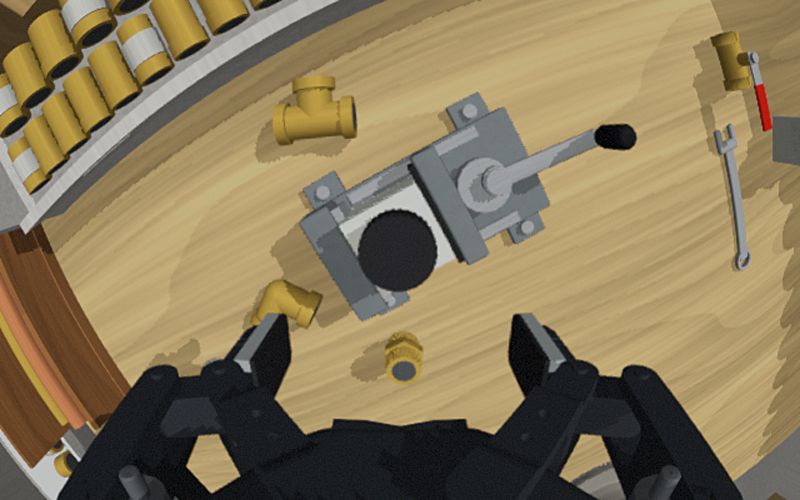

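```bash
python3 - <<'E'
from h import *
print(at_z('w4',397/1.25,251/1.25,.12,True), at_z('w4',397/1.25,253/1.25,.126,True))
E
```

```text
[0.5911 0.1147 0.12  ] [0.5914 0.1146 0.126 ]
```

Call:
arm_command --commands '[-0.0005,-0.0024,0.03,0,0,0,1,-0.0005,-0.0024,0.06,0,0,0,1,-0.0005,-0.0024,0.08,0,0,0,1,-0.0005,-0.0024,0.09,0,0,0,1,-0.0005,-0.0024,0.097,0,0,0,1,-0.0005,-0.0024,0.097,0,0,0,1]' --force 40

```text
t: 9.05
eef_pos: [0.5909, 0.1153, 0.0962]
tool_rot: [0.0, 0.977, -0.215, -0.0]
contact_force: [0.3, 0.2, 0.1]
gripper_width: 1.002
grasp_force: 0.0
```

Call:
arm_command --commands '[0,0,0,0,0,0,0.8,0,0,0,0,0,0,0.7,0,0,0,0,0,0,0.5,0,0,0,0,0,0,0.4,0,0,0,0,0,0,0.4]' --force 40

```text
t: 9.55
eef_pos: [0.591, 0.1156, 0.0967]
tool_rot: [-0.0, 0.977, -0.215, 0.0]
contact_force: [0.3, -0.1, -0.4]
gripper_width: 0.397
grasp_force: 0.0
```

```bash
python3 s.py
```

```text
9.55 [0.591  0.1156 0.0967] yaw -24.8 tilt [0.0005 0.0001] F [ 0.3 -0.1 -0.4] T [ 0.04  0.02 -0.02] 0.397 0.0 q [-0.01  0.5  -0.38  1.81  0.23  0.88 -2.5 ]
```

```bash
python3 - <<'E'
from h import *
snap('wrist','w5');snap('side','side5')
a=cv2.imread('pics/w5.png'); b=cv2.imread('pics/side5.png')[190:290,260:360]
o=np.zeros((400,800,3),np.uint8);o[:]=0;o[:,400:]=cv2.resize(b,(400,400),interpolation=cv2.INTER_CUBIC)
o[:,:400]=a[:,120:520]
cv2.imwrite('pics/w5b.png',o)
E
```

```text
(no output)
```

View pics/w5b.png

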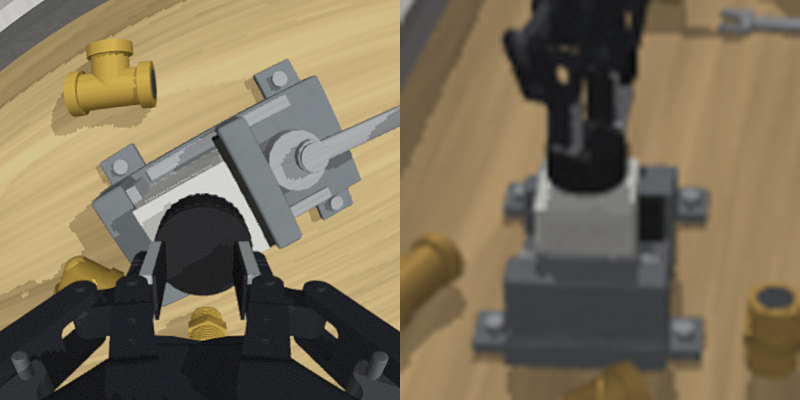

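Call:
arm_command --commands '[0,0,0,0,0,0,0.3,0,0,0,0,0,0,0.1,0,0,0,0,0,0,0.1,0,0,0,0,0,0,0.1]' --force 70

```text
t: 10.05
eef_pos: [0.5909, 0.1155, 0.0964]
tool_rot: [0.0, 0.977, -0.215, -0.0]
contact_force: [0.2, 0.0, -0.9]
gripper_width: 0.098
grasp_force: 0.0
```

```bash
python3 s.py
```

```text
10.05 [0.5909 0.1155 0.0964] yaw -24.8 tilt [-0.0001 -0.    ] F [ 0.2  0.  -0.9] T [-0.02  0.    0.  ] 0.098 0.0 q [-0.01  0.5  -0.38  1.81  0.23  0.88 -2.5 ]
```

```bash
python3 - <<'E'
from h import *
c=snap('wrist','w6');snap('side','side6');d=snap('scene','scene6')
a=cv2.imread('pics/w6.png'); b=cv2.imread('pics/side6.png')[180:280,260:360]; e=cv2.imread('pics/scene6.png')[125:205,305:385]
o=np.zeros((600,800,3),np.uint8);o[:300,500:]=cv2.resize(b,(300,300),interpolation=cv2.INTER_CUBIC)
o[300:,500:]=cv2.resize(e,(300,300),interpolation=cv2.INTER_CUBIC)
o[:,:500]=cv2.resize(a[140:380,220:420],(500,600),interpolation=cv2.INTER_CUBIC)
cv2.imwrite('pics/w6b.png',o)
E
```

```text
(no output)
```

View pics/w6b.png

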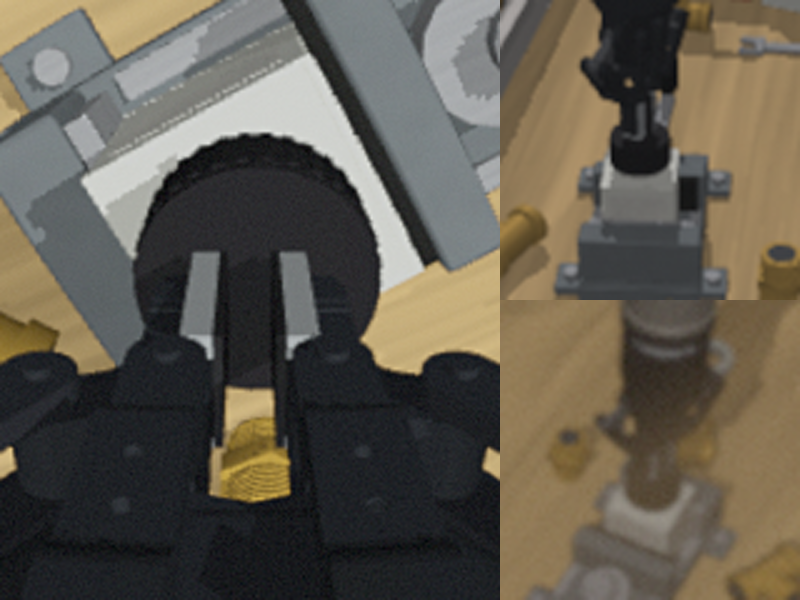

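```bash
python3 - <<'E'
from h import *
o,w=ray('w6',316,240.8,True); print('wristcam',o.round(4))
for z in (.09,.1,.11,.12,.13,.14,.15): print(z,at_z('w6',316,240.8,z,True), at_z('side6',306.7,223,z))
for f,(u,v) in {'w3':(396,241),'w4':(620,137)}.items(): print('knobtop',at_z(f,u/1.25,v/1.25,.09,True))
# pads at the full-open picture: inner tip corners
for u,v in [(287,316),(513,316),(290,368),(510,368)]:
    for z in (.19,.21,.23): print(u,v,z,at_z('w4',u/1.25,v/1.25,z,True))
E
```

```text
wristcam [0.6548 0.0871 0.2713]
0.09 [0.585  0.1217 0.09  ] [0.599  0.0477 0.09  ]
0.1 [0.5888 0.1198 0.1   ] [0.5962 0.0637 0.1   ]
0.11 [0.5927 0.1179 0.11  ] [0.5934 0.0797 0.11  ]
0.12 [0.5965 0.116  0.12  ] [0.5906 0.0957 0.12  ]
0.13 [0.6004 0.114  0.13  ] [0.5878 0.1116 0.13  ]
0.14 [0.6042 0.1121 0.14  ] [0.585  0.1276 0.14  ]
0.15 [0.6081 0.1102 0.15  ] [0.5822 0.1436 0.15  ]
knobtop [ 0.5951 -0.0809  0.09  ]
knobtop [ 0.5952 -0.0814  0.09  ]
287 316 0.19 [0.6009 0.1732 0.19  ]
287 316 0.21 [0.6069 0.1632 0.21  ]
287 316 0.23 [0.6129 0.1532 0.23  ]
513 316 0.19 [0.5515 0.0657 0.19  ]
513 316 0.21 [0.563  0.0677 0.21  ]
513 316 0.23 [0.5746 0.0698 0.23  ]
290 368 0.19 [0.5723 0.189  0.19  ]
290 368 0.21 [0.5815 0.1772 0.21  ]
290 368 0.23 [0.5907 0.1654 0.23  ]
510 368 0.19 [0.5208 0.0772 0.19  ]
510 368 0.21 [0.5358 0.0779 0.21  ]
510 368 0.23 [0.5508 0.0787 0.23  ]
```

Call:
arm_command --commands '[0,0,-0.005,0,0,0,1,0,0,-0.005,0,0,0,1,0,0,-0.005,0,0,0,1,0,0,-0.005,0,0,0,1,0,0,0.01,0,0,0,1,0,0,0.02,0,0,0,1,0,0,0.03,0,0,0,1,0,0,0.03,0,0,0,1]' --force 40

```text
t: 11.0
eef_pos: [0.5893, 0.1151, 0.0641]
tool_rot: [0.001, 0.977, -0.214, -0.002]
contact_force: [-0.6, -0.1, -0.5]
gripper_width: 1.005
grasp_force: 0.0
```

Call:
arm_command --commands '[0,0,0,0,0,0,0.7,0,0,0,0,0,0,0.6,0,0,0,0,0,0,0.4,0,0,0,0,0,0,0.2,0,0,0,0,0,0,0.2,0,0,0,0,0,0,0.2]' --force 40

```text
t: 11.6
eef_pos: [0.5908, 0.1147, 0.0672]
tool_rot: [0.001, 0.977, -0.215, 0.0]
contact_force: [-2.6, -3.2, 6.2]
gripper_width: 0.6
grasp_force: 41.3
```

```bash
python3 s.py;  python3 - <<'E'
from h import *
c=snap('wrist','w7');snap('side','side7')
a=cv2.imread('pics/w7.png'); b=cv2.imread('pics/side7.png')[180:280,260:360]
o=np.zeros((600,800,3),np.uint8);o[:300,500:]=cv2.resize(b,(300,300),interpolation=cv2.INTER_CUBIC)
o[:,:500]=cv2.resize(a[140:380,220:420],(500,600),interpolation=cv2.INTER_CUBIC)
cv2.imwrite('pics/w7b.png',o)
E
```

```text
11.6 [0.5908 0.1147 0.0672] yaw -24.8 tilt [ 0.     -0.0013] F [-2.6 -3.2  6.2] T [-0.74  0.68  0.07] 0.6 41.3 q [-0.02  0.54 -0.37  1.82  0.26  0.83 -2.52]
```

View pics/w7b.png

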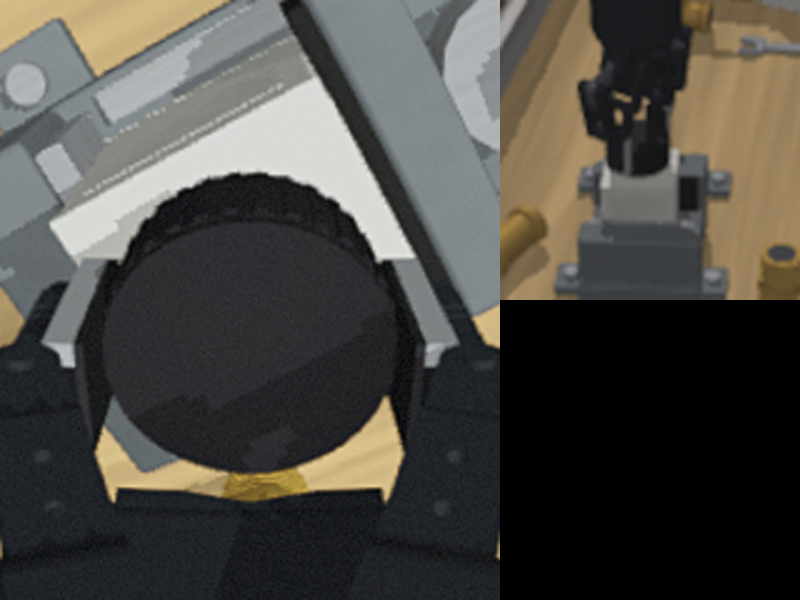

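Call:
arm_command --commands '[0,0,0,0,0,0,0.2,0,0,0,0,0,0,0.2,0,0,-0.0001,0,0,-5,0.2,0,0,-0.0003,0,0,-10,0.2,0,0,-0.0004,0,0,-15,0.2,0,0,-0.0006,0,0,-20,0.2,0,0,-0.0008,0,0,-30,0.2,0,0,-0.0008,0,0,-30,0.2]' --force 75

```text
t: 12.5
eef_pos: [0.591, 0.1149, 0.0682]
tool_rot: [0.0, 0.999, 0.047, 0.0]
contact_force: [-4.5, -2.6, 7.2]
gripper_width: 0.592
grasp_force: 76.8
```

```bash
python3 s.py
```

```text
12.5 [0.591  0.1149 0.0682] yaw 5.4 tilt [ 0.0002 -0.0008] F [-4.5 -2.6  7.2] T [-0.65  0.75 -0.21] 0.592 76.8 q [ 0.08  0.56 -0.5   1.82  0.34  0.85 -2.06]
```

Call:
arm_command --commands '[0,0,-0.0002,0,0,-8,0.2,0,0,-0.0004,0,0,-16,0.2,0,0,-0.0007,0,0,-24,0.2,0,0,-0.0009,0,0,-32,0.2,0,0,-0.0011,0,0,-40,0.2,0,0,-0.0013,0,0,-48,0.2,0,0,-0.0016,0,0,-56,0.2,0,0,-0.0018,0,0,-64,0.2]'

```text
t: 13.3
eef_pos: [0.5909, 0.1149, 0.0697]
tool_rot: [0.0, 0.822, 0.57, -0.0]
contact_force: [-3.0, -2.1, 3.8]
gripper_width: 0.59
grasp_force: 76.9
```

Call:
arm_command --commands '[0,0,-0.0002,0,0,-8,0.2,0,0,-0.0004,0,0,-16,0.2,0,0,-0.0007,0,0,-24,0.2,0,0,-0.0009,0,0,-32,0.2,0,0,-0.0011,0,0,-40,0.2,0,0,-0.0013,0,0,-48,0.2,0,0,-0.0016,0,0,-56,0.2,0,0,-0.0018,0,0,-64,0.2]'

```text
t: 14.1
eef_pos: [0.5909, 0.1149, 0.0709]
tool_rot: [0.0, 0.395, 0.919, -0.0]
contact_force: [-1.4, -0.5, 0.6]
gripper_width: 0.589
grasp_force: 77.6
```

```bash
python3 s.py
```

```text
14.1 [0.5909 0.1149 0.0709] yaw 133.5 tilt [-0.0001 -0.0008] F [-1.4 -0.5  0.6] T [-0.24  0.25 -0.07] 0.589 77.6 q [ 0.41  0.73 -1.    1.79  0.71  1.03 -0.11]
```

Call:
arm_command --commands '[0,0,-0.0002,0,0,-8,0.2,0,0,-0.0004,0,0,-16,0.2,0,0,-0.0007,0,0,-24,0.2,0,0,-0.0009,0,0,-32,0.2,0,0,-0.0011,0,0,-40,0.2]'

```text
t: 14.6
eef_pos: [0.5909, 0.1147, 0.0719]
tool_rot: [-0.0, 0.057, 0.998, -0.001]
contact_force: [-1.8, -1.7, 0.3]
gripper_width: 0.591
grasp_force: 77.6
```

```bash
python3 s.py
```

```text
14.6 [0.5909 0.1147 0.0719] yaw 173.5 tilt [-0.0003 -0.0011] F [-1.8 -1.7  0.3] T [-0.3   0.24 -0.04] 0.591 77.6 q [ 0.48  0.81 -1.14  1.79  0.82  1.11  0.51]
```

Call:
arm_command --commands '[0,0,-0.0002,0,0,-8,0.2,0,0,-0.0004,0,0,-16,0.2,0,0,-0.0007,0,0,-24,0.2,0,0,-0.0009,0,0,-32,0.2,0,0,-0.0011,0,0,-40,0.2,0,0,-0.0012,0,0,-44,0.2]'

```text
t: 15.2
eef_pos: [0.5908, 0.1147, 0.0731]
tool_rot: [-0.001, -0.321, 0.947, -0.0]
contact_force: [-1.4, -2.9, 3.0]
gripper_width: 0.595
grasp_force: 77.8
```

```bash
python3 s.py
```

```text
15.2 [0.5908 0.1147 0.0731] yaw -142.6 tilt [-0.0008 -0.0009] F [-1.4 -2.9  3. ] T [-0.42  0.43 -0.07] 0.595 77.8 q [ 0.54  0.9  -1.27  1.78  0.93  1.21  1.2 ]
```

Call:
arm_command --commands '[0,0,-0.0001,0,0,-4,0.2,0,0,-0.0002,0,0,-8,0.2,0,0,-0.0004,0,0,-13,0.2,0,0,-0.0004,0,0,-13,0.2,0,0,-0.001,0,0,-13,0.2,0,0,-0.002,0,0,-13,0.2,0,0,-0.002,0,0,-13,0.2]'

```text
t: 15.9
eef_pos: [0.5907, 0.1148, 0.0748]
tool_rot: [-0.001, -0.424, 0.906, -0.0]
contact_force: [-1.9, -3.7, -1.7]
gripper_width: 0.593
grasp_force: 78.0
```

```bash
python3 s.py
```

```text
15.9 [0.5907 0.1148 0.0748] yaw -129.9 tilt [-0.0006 -0.0013] F [-1.9 -3.7 -1.7] T [-0.71  0.34 -0.04] 0.593 78.0 q [ 0.55  0.92 -1.31  1.78  0.95  1.23  1.41]
```

Call:
arm_command --commands '[0,0,-0.001,0,0,0,0.2,0,0,-0.002,0,0,0,0.2,0,0,-0.002,0,0,0,0.2]'

```text
t: 16.2
eef_pos: [0.5907, 0.1149, 0.077]
tool_rot: [-0.0, -0.424, 0.906, -0.0]
contact_force: [-2.2, -4.3, -2.5]
gripper_width: 0.589
grasp_force: 78.1
```

```bash
python3 s.py
```

```text
16.2 [0.5907 0.1149 0.077 ] yaw -129.8 tilt [-0.0006 -0.0011] F [-2.2 -4.3 -2.5] T [-0.92  0.45  0.02] 0.589 78.1 q [ 0.55  0.92 -1.31  1.78  0.95  1.24  1.41]
```

Call:
arm_command --commands '[0,0,-0.002,0,0,0,0.2,0,0,-0.005,0,0,0,0.2,0,0,-0.008,0,0,0,0.2,0,0,-0.011,0,0,0,0.2,0,0,-0.0155,0,0,0,0.2,0,0,-0.0155,0,0,0,0.2,0,0,-0.0155,0,0,0,0.2]'

```text
t: 16.9
eef_pos: [0.5913, 0.1161, 0.0931]
tool_rot: [0.001, -0.424, 0.905, 0.0]
contact_force: [0.0, -0.3, -1.5]
gripper_width: 0.591
grasp_force: 78.3
```

```bash
python3 s.py;  python3 - <<'E'
from h import *
c=snap('wrist','w8');snap('side','side8');snap('scene','scene8')
a=cv2.imread('pics/w8.png'); b=cv2.imread('pics/side8.png')[170:290,260:360]; e=cv2.imread('pics/scene8.png')[125:225,295:395]
o=np.zeros((600,800,3),np.uint8);o[:360,500:]=cv2.resize(b,(300,360),interpolation=cv2.INTER_CUBIC)
o[360:,500:740]=cv2.resize(e,(240,240),interpolation=cv2.INTER_CUBIC)
o[:,:500]=cv2.resize(a[40:400,170:470],(500,600),interpolation=cv2.INTER_CUBIC)
cv2.imwrite('pics/w8b.png',o)
E
```

```text
16.9 [0.5913 0.1161 0.0931] yaw -129.8 tilt [0.0011 0.0008] F [ 0.  -0.3 -1.5] T [ 0.01 -0.    0.02] 0.591 78.3 q [ 0.56  0.9  -1.32  1.77  0.92  1.25  1.43]
```

View pics/w8b.png

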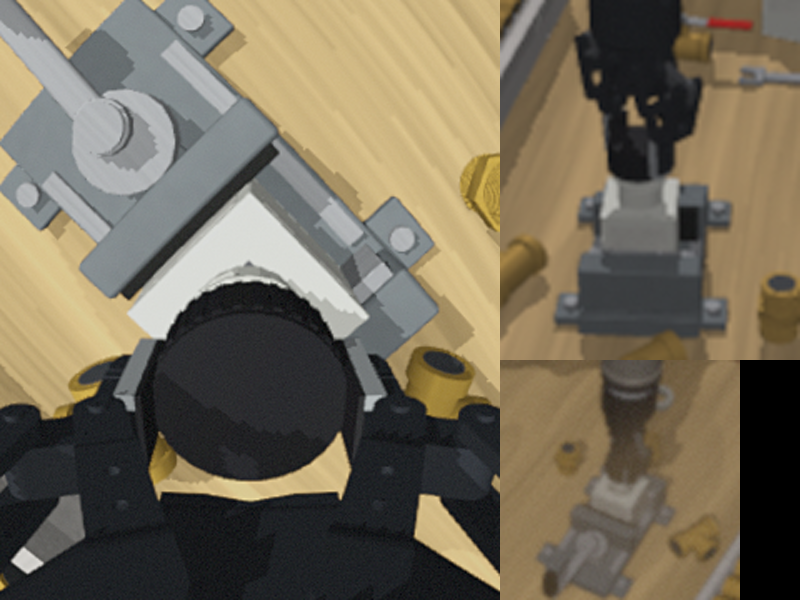

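Call:
arm_command --commands '[0,0,0,0,0,0,0.2,0,0,0,0,0,0,0.2,0,0,0,0,0,0,0.2]'

```text
t: 17.35
eef_pos: [0.5909, 0.1155, 0.0925]
tool_rot: [-0.0, -0.424, 0.905, 0.0]
contact_force: [-0.7, -0.5, -0.8]
gripper_width: 0.586
grasp_force: 78.3
```

```bash
python3 s.py; python3 -c "from station import hand_in; print(hand_in())"
```

```text
17.35 [0.5909 0.1155 0.0925] yaw -129.8 tilt [-0.0001  0.    ] F [-0.7 -0.5 -0.8] T [-0.04 -0.01 -0.01] 0.586 78.3 q [ 0.56  0.9  -1.32  1.77  0.92  1.25  1.43]
the job is handed in; nothing more can be done
None
```

Handed in at 17.4 s: the vise lever is home against its stop, and the cap was unscrewed about 255° and is held upright about 25 mm up, which by the given dimensions clears the neck with the brush still in the mouth; the real fingertips sit roughly 30 mm above the reported TCP, so the first cap grasp closed on air before I corrected it.

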